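# Fill the breakfast-bar condiment tray

### The job

Fill the wooden condiment tray for the breakfast bar: the squat amber jar goes in the large ring, the white shaker in the small ring and the tall wooden mill in the square frame, each set down (not dropped) upright on the tray floor inside its fitting. The squat jar stands on the spice turntable under the wire shelf, so turn the turntable (its two posts are the handles) until that jar has come fully out from under the shelf, and take it from there. Leave the short mill where it stands, and leave the tall jar standing on the turntable.

Things in the scene. Friction and masses are not known exactly. Their poses are not given: they have to be found in the camera images.
- stand: Fixed foot of the turntable, with an open wire shelf over its rear half. Origin: on the turntable's axis, at counter level; x points to the rear, away from the robot. The shelf (steel wires 37.5 mm apart, 6 mm thick, 165 mm above the counter) covers x = 20 to 140 mm, y = -150 to 150 mm of this frame, on legs at x = 70 and 140 mm, y = +/-150 mm. In front of x = 20 mm all is open above.
- disc: Wooden turntable, 240 mm across, top 30 mm above the counter, no rim. Origin on its axis, 15 mm above the counter. Turns over 150 degrees either way, light friction (0.5 N), stays put. Two steel posts, 16 mm thick, 55 mm tall above its top, 105 mm from the axis, at +135 and -135 degrees from its x axis (which starts within 10 degrees of the stand's x). Jars ride along loose below 1 rad/s.
- squat_jar: WANTED. The shorter of the two jars on the turntable: amber glass and a steel lid, 56 mm across, 70 mm tall, about 0.2 kg. Origin: centre of its underside, z up. At the start it stands on the disc under the wire shelf, rear left or rear right, about 64 mm from the axis.
- tall_jar: LOOK-ALIKE, stays on the turntable. Same glass and lid, 56 mm across, 105 mm tall. Origin: centre of its underside, z up. It stands on the disc on the other side, about 100 mm from the squat jar.
- tall_mill: WANTED. The taller of two dark turned-wood mills: 145 mm tall, foot 48 mm across, narrow waist 33 mm, upper body 40 mm across from 80 to 119 mm above the foot, a 32 mm knob above that; about 0.18 kg. Origin: centre of its underside, z up.
- short_mill: LOOK-ALIKE, stays where it is. The same mill but only 105 mm tall (upper body from 40 to 79 mm). Origin: centre of its underside, z up.
- shaker: WANTED. White round shaker with a steel cap, 41 mm across, 85 mm tall, about 0.12 kg. Origin: centre of its underside, z up.
- large_ring: Target for the squat jar: round fitting fixed in the tray, 80 mm inside, 90 mm outside, wall 18 mm high, open to the tray floor. Origin: centre, at the tray floor, 5 mm above the counter. The three fittings stand 100 mm apart in a row along their y axes, in any order, in a fixed wooden tray 120 (x) by 320 (y) mm, walls 20 mm high; all share its axes.
- small_ring: Target for the shaker: as the large ring but inner diameter 60 mm, outer 70 mm, wall 18 mm high. Origin: its centre at the tray floor.
- square_frame: Target for the tall mill: square fitting fixed in the tray, 64 mm inside, 74 mm outside, wall 18 mm high, open onto the tray floor. Origin: its centre at the tray floor.
There are look-alikes about, which are no part of the job. What is shaped like the shaker but purple, red or yellow is not meant.

How it is judged (in metres and radians):
On the way:
1. the squat jar, standing on the turntable, has been turned fully out from under the wire shelf (x of squat_jar in the frame of stand below -0.008 m and horizontal distance between squat_jar and stand below 0.1 m and z of squat_jar in the frame of stand below 0.04 m), for 0.2 s.
At the end, for the whole second after the job is handed in: Squat jar in large ring, shaker in small ring, tall mill in square frame: each within 15 mm of its centre, foot within 6 mm of the tray floor, upright within 0.12 rad, at rest, released. Tall jar upright within 100 mm of the turntable axis; short mill upright, within 30 mm of its start (horizontal distance between squat_jar and large_ring below 0.015 m and z of squat_jar in the frame of large_ring below 0.006 m and angle between each of squat_jar, shaker, tall_mill, tall_jar, short_mill's own z axis and vertical below 0.12 rad and linear speed of each of squat_jar, shaker, tall_mill below 0.02 m/s and contact force between the fingers and squat_jar below 0.05 N and horizontal distance between shaker and small_ring below 0.015 m and z of shaker in the frame of small_ring below 0.006 m and contact force between the fingers and shaker below 0.05 N and horizontal distance between tall_mill and square_frame below 0.015 m and z of tall_mill in the frame of square_frame below 0.006 m and contact force between the fingers and tall_mill below 0.05 N and horizontal distance between tall_jar and stand below 0.1 m and distance of short_mill from where it was at the start of the episode below 0.03 m); the robot touches nothing.
It fails at once if the squat jar is dropped or thrown (it moves faster than 0.7 m/s while no finger touches it) (linear speed of squat_jar above 0.7 m/s and contact force between the fingers and squat_jar below 0.05 N).
It fails at once if the shaker is dropped or thrown (it moves faster than 0.7 m/s while no finger touches it) (linear speed of shaker above 0.7 m/s and contact force between the fingers and shaker below 0.05 N).
It fails at once if the tall mill is dropped or thrown (it moves faster than 0.7 m/s while no finger touches it) (linear speed of tall_mill above 0.7 m/s and contact force between the fingers and tall_mill below 0.05 N).
It fails at once if the short mill is moved more than 40 mm (distance of short_mill from where it was at the start of the episode above 0.04 m).
It fails at once if the tall jar is lifted off the turntable or falls (z of tall_jar in the frame of stand above 0.06 m or angle between tall_jar's own z axis and vertical above 0.6 rad).
It also fails if it takes over 96 s, if anything falls off the work surface, if the arm or the gripper's body presses on something with over 40 N, if the wrist force passes 120 N, or if a joint passes its speed limit or range.

### The arm

A 7-joint arm with a two-finger parallel gripper is mounted at the origin on the work surface. World frame = base frame: x ahead of the robot, y to its left, z up, the work surface at z = 0. Lengths are in m, angles in degrees, forces in N, time in s.
With the tool pointing down it reaches from about 0.425 to 0.875 m from the base axis. Payload 4.7 kg.
Tool frame: the origin (TCP) lies midway between the tips of the shut fingers; the grasp point (between the pads) lies 19 mm behind it; z points along the fingers, y is the line along which they close (so a half turn about z gives the same grasp; the last joint's range is limited). The gripper opens to 87 mm and grips with 3 to 60 N. Pads are 19 mm wide; open, the fingers measure 117 mm over their backs; the gripper's body (75 mm by 190 mm) begins 51 mm behind the grasp point.
Start: joints at [64.578, 18.392, -4.016, 83.108, 1.295, 78.541, -3.26], TCP at [0.287, -0.583, 0.223] pointing down, gripper open.
Joint ranges: [-163.93, 163.93], [-17.29, 119.83], [-79.2, 71.16], [3.27, 140.29], [-89.18, 269.18], [5.43, 117.66], [-154.24, 154.24]. Speed limits (degrees/s): [147.25, 147.25, 180, 180, 180, 180, 180].

### API

Orientations are given as [roll, pitch, yaw] about the fixed x, y, z axes, in that order (R = Rz(yaw) Ry(pitch) Rx(roll)).
In Python, from cell import env gives the robot as it stands.
- The arm moves only by the tool step_arm, never from a script. Its argument "moves" is a list of rows, each an object with "dp": the shift along the tool's x, y, z in mm, a list of three; "dr": the turn, a rotation vector about the tool's x, y, z in rad, a list of three; "fingers": the closure, from 0 (fully open) to 1 (shut). In form: [{"dp": [dx, dy, dz], "dr": [ax, ay, az], "fingers": fingers}, ...]. A call has exactly 5 rows; each row shifts and turns the commanded pose from where the row before left it, along the tool's axes as they then stand; what a row does not reach is not made up. A row lasts 1/8 s, in which the tool goes at most 62.5 mm and 10.7 degrees, less where a joint would pass 70% of its speed; a pose out of reach is approached as far as the arm can. A call with a gripper value outside its range is refused whole. The fingers move at their own pace and stop on an object; "squeeze" is the grip in N (left out, the last holds). Time passes only in rows, so rows that do not move let the fingers close, or fill a call up. It gives the time, the measured TCP pose, the force, the opening and the grip force at its end, in the units of the state.
- env.get_obs(): the state, without advancing time (a new reading comes with each control period).
- env.read_camera(name): name is "side" or "top" or "wrist"; returns the picture (420x560x3 uint8, red, green, blue); there is no depth.
- env.camera_model(name): a dict with "fx", "fy", "cx", "cy" (pixels), "k1" (the pictures are not rectified: a ray, as slopes to the right and down, at radius r is drawn at 1 + k1 r^2 times it, then the intrinsics apply), "R" (3x3) and "t" (3): a world point X has camera coordinates R X + t. Camera axes: x right, y down, z forward; pixel columns grow to the right and rows downward; lengths in m; the calibration is good to about 2 mm. A picture is of the moment at which its call begins: read the wrist's pose just before it. camera_model takes no time and is no camera call; for the wrist camera it gives the pose at the moment of the call.
- env.sign_off(): hands the job in; it is judged then, once.
The state is a dict: "time_s": time; "qpos": joint angles; "joint_velocities": joint speeds; "effort": joint torques, N m; "tool_pos": TCP position; "tool_rot": TCP orientation; "force": force on the tool from outside, world axes, zero at the start; "wrist_torque": the same for the moment, N m; "grip_width": finger opening in m; "grasp_force": force on a finger pad.
Only numpy, scipy, OpenCV 4.12 (cv2) and the standard library are available. Lean on these libraries where they do the work, as an engineer would, in place of code of your own. Each camera call takes 0.05 s, during which the arm holds its last target. There are 200 camera calls.

## Working session

There is one attempt and no reset: what is moved stays moved. The work goes in short steps, Python scripts to look and compute and a tool call to move; the robot and the scene stay as the last step left them, time stands still between calls to the robot, and variables do not carry over. Pictures are saved under pics/ and viewed, at most 16 in all, crops included, and the job is handed in when it is done.

Besides the shell and the picture viewer there is one more tool, called after "Call:" as name(argument=value, ...) on one line, values as JSON. step_arm: Moves the arm, as the interface text tells. Its arguments: {"type":"object","properties":{"moves":{"type":"array","items":{"type":"object","properties":{"dp":{"type":"array","items":{"type":"number"}},"dr":{"type":"array","items":{"type":"number"}},"fingers":{"type":"number"}}}},"squeeze":{"type":"number"}},"required":["moves"]}

```bash
mkdir -p pics; cat > h.py <<'E'
import numpy as np, cv2, json
from cell import env
def snap(n,f):
    m=env.camera_model(n); im=env.read_camera(n); cv2.imwrite(f'pics/{f}.png',im[:,:,::-1])
    np.savez(f'pics/{f}.npz',**{k:np.array(v) for k,v in m.items()}); return im,m
def load(f): return np.load(f'pics/{f}.npz')
def ray(m,u,v):
    d=np.array([(u-m['cx'])/m['fx'],(v-m['cy'])/m['fy']]); p=d.copy()
    for _ in range(20): p=d/(1+m['k1']*(p@p))
    R=np.array(m['R']); return -R.T@np.array(m['t']), R.T@np.array([p[0],p[1],1])
def atz(m,u,v,z):
    c,r=ray(m,u,v); return c+r*(z-c[2])/r[2]
def proj(m,X):
    X=np.array(m['R'])@np.array(X)+np.array(m['t']); p=X[:2]/X[2]; p=p*(1+m['k1']*(p@p))
    return np.array([p[0]*m['fx']+m['cx'],p[1]*m['fy']+m['cy']])
E
python3 - <<'E'
from h import *
for n in('side','top'):
    im,m=snap(n,n+'0'); print(n,-np.array(m['R']).T@np.array(m['t']),m['fx'],np.round(m['R'],2).tolist())
print(env.get_obs())
E
```

```text
side [0.21865844 0.51700524 0.68783291] 394.1715379118799 [[-0.82, -0.58, 0.02], [-0.42, 0.57, -0.71], [0.4, -0.59, -0.71]]
top [ 0.42747838 -0.0256362   1.09563823] 419.3158963635795 [[0.03, -1.0, -0.0], [-0.99, -0.03, -0.15], [0.15, 0.0, -0.99]]
{'time_s': 0.1, 'qpos': array([64.57814706, 18.4367735 , -4.0148057 , 83.16742497,  1.29262719,
       78.54054606, -3.25947344]), 'joint_velocities': array([-0.03450117, -0.13650876,  0.04546263, -0.24034692, -0.02554542,
       -0.08592037,  0.0598446 ]), 'effort': array([ 6.35032739e-04, -4.92570269e+01, -4.05005571e-01, -3.13400316e+01,
       -6.41239271e-02,  3.94613435e-02,  6.56872862e-05]), 'tool_pos': array([ 0.28702634, -0.58264716,  0.22155281]), 'tool_rot': array([-1.79900351e+02,  3.29829292e-03,  2.62308041e+01]), 'force': array([-1.04131189, -0.05304934,  0.21677523]), 'wrist_torque': array([0.00627369, 0.04776516, 0.02313522]), 'grasp_force': 0.0, 'grip_width': 0.08727746172167448}
```

View pics/top0.png

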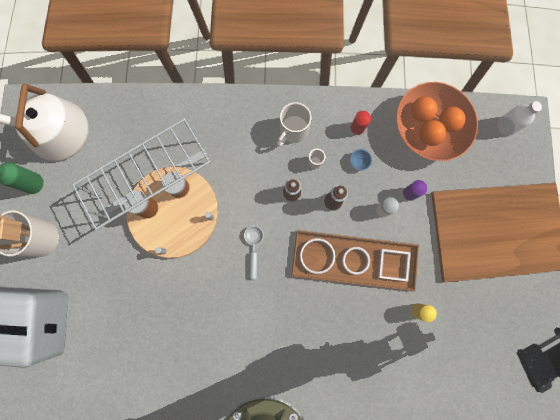

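View pics/side0.png

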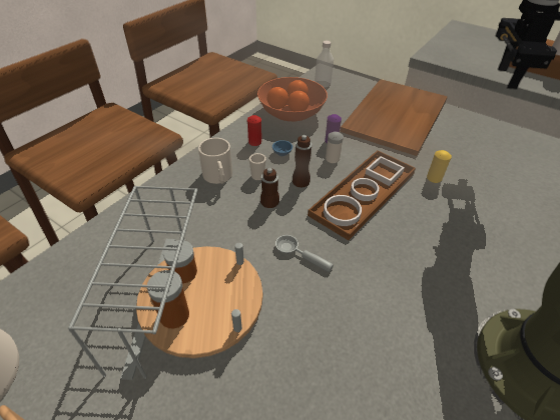

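```bash
python3 - <<'E'
import cv2
a=cv2.imread('pics/top0.png')
cv2.imwrite('pics/topA.png',cv2.resize(a[110:300,50:250],(800,600*760//600*1 if 0 else 600)[:2] if 0 else (632,600),interpolation=cv2.INTER_CUBIC))
cv2.imwrite('pics/topB.png',cv2.resize(a[170:300,270:430],(736,598),interpolation=cv2.INTER_CUBIC))
b=cv2.imread('pics/side0.png')
cv2.imwrite('pics/sideA.png',cv2.resize(b[120:370,70:370],(720,600),interpolation=cv2.INTER_CUBIC))
E
```

```text
(no output)
```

View pics/topA.png

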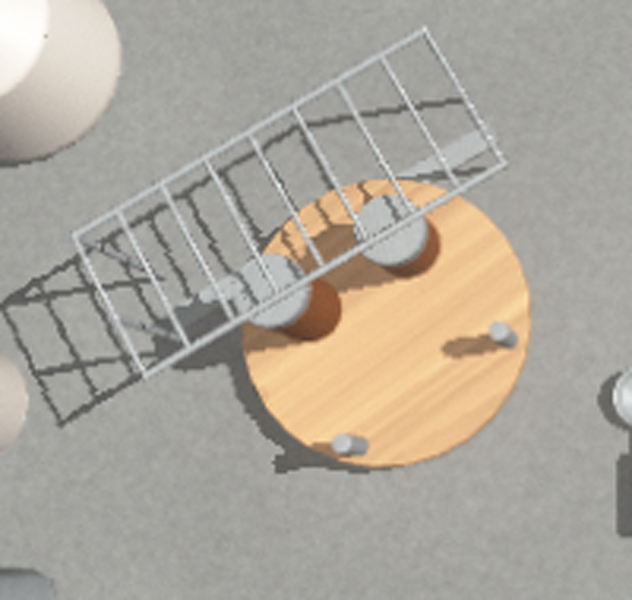

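View pics/topB.png

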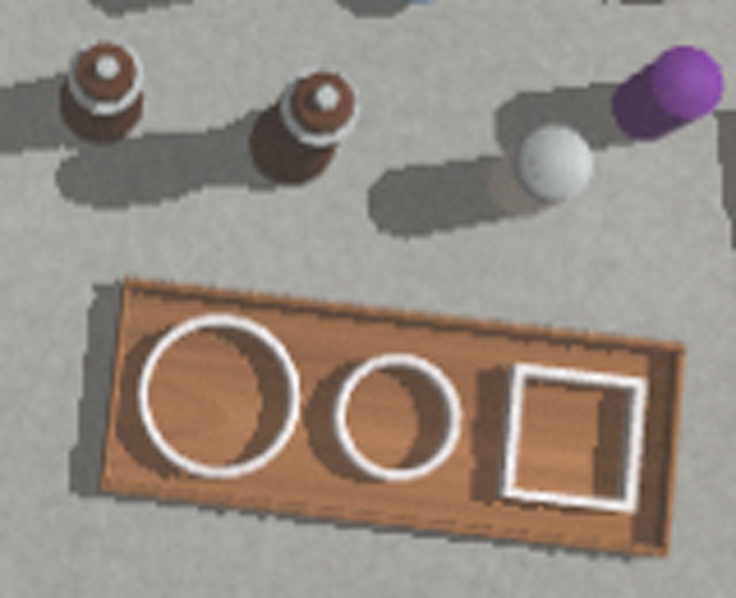

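View pics/sideA.png

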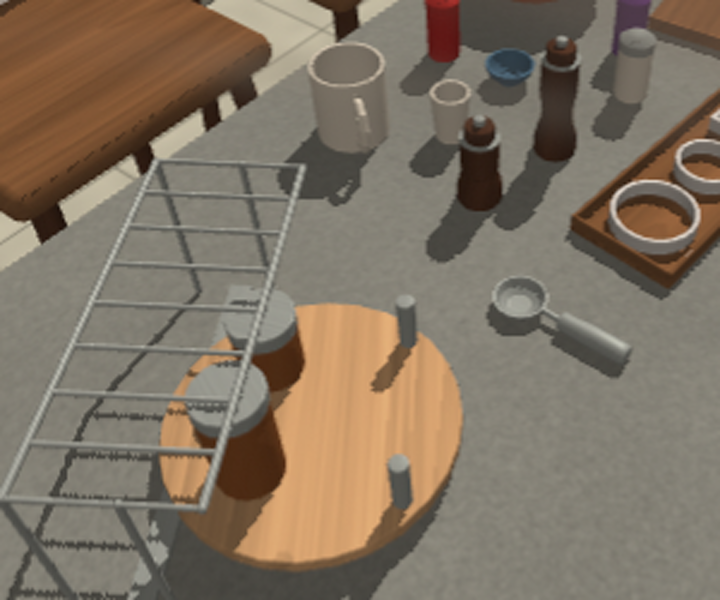

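```bash
cat > pos.py <<'E'
from h import *
m=load('top0'); s=load('side0')
A=lambda u,v,z:atz(m,50+u/3.16,110+v/3.158,z)[:2]*1000
B=lambda u,v,z:atz(m,270+u/4.6,170+v/4.6,z)[:2]*1000
S=lambda u,v,z:atz(s,70+u/2.4,120+v/2.4,z)[:2]*1000
def p(n,*a): print(n,*[np.round(x,1) for x in a])
c=[A(425,28,.165),A(505,163,.165),A(147,377,.165),A(75,235,.165)]
p('shelf',*c); f=c[1]-c[2]; p('len',np.hypot(*f),np.hypot(*(c[0]-c[1])))
yh=(c[2]-c[1]); yh/=np.hypot(*yh); xh=np.array([yh[1],-yh[0]]);
for k in (xh,-xh): p('axis?',(c[1]+c[2])/2-20*k, k)
p('disc',A(387,323,.03),S(312,435,.03)); p('posts',A(497,329,.085),A(343,445,.085),S(406,300,.085),S(399,462,.085))
p('squat',A(392,230,.1),S(262,318,.1)); p('tall',A(265,290,.135),S(230,397,.135))
p('rings',B(220,396,.023),B(398,417,.023),B(574,438,.023),S(655,215,.023))
p('short',B(107,67,.105),S(480,122,.105));p('tallm',B(326,97,.145),S(562,44,.145));p('shaker',B(556,162,.085),S(638,40,.085))
E
python3 pos.py
```

```text
shelf [777.6 204.1] [675.3 138.5] [512.  391.1] [615.2 456.3]
len 300.8 121.5
axis? [576.8 253.9] [0.8 0.5]
axis? [610.4 275.7] [-0.8 -0.5]
disc [574.4 252.6] [567.4 267. ]
posts [564.4 152. ] [471.4 266.8] [563.7 149.8] [473.1 268. ]
squat [637.4 235.1] [634.8 239.4]
tall [582.4 319.1] [577.9 317.7]
rings [ 472.2 -124.6] [ 462.7 -223.8] [ 453.  -322.7] [ 468.9 -117.8]
short [639.  -55.6] [635.6 -51.2]
tallm [ 618.  -164.9] [ 612.9 -157.4]
shaker [ 598.1 -297.6] [ 593.  -288.5]
```

```bash
cat >> h.py <<'E'
from scipy.spatial.transform import Rotation as Ro
def plan(tgt,yaw,n):
    "tgt mm, tool down; rows of dp(mm), dr in tool axes; smooth constant steps"
    o=env.get_obs(); p=o['tool_pos']*1000; y0=o['tool_rot'][2]
    d=(np.array(tgt,float)-p)/n; dy=(yaw-y0+180)%360-180
    print('t',round(o['time_s'],2),'at',p.round(1),np.round(o['tool_rot'],1),'grip',round(o['grip_width']*1000,1),round(o['grasp_force'],1))
    for i in range(n):
        R=Ro.from_euler('xyz',[180,0,y0+dy*i/n],degrees=True)
        print((R.inv().apply(d)).round(1).tolist(),'rz',round(-np.deg2rad(dy)/n,3))
E
python3 -c "
from h import *
plan([597,-296,200],84.5,10)"
```

```text
t 0.1 at [ 287.  -582.6  221.6] [-179.9    0.    26.2] grip 87.3 0.0
[40.5, -12.0, 2.2] rz -0.102
[41.5, -7.8, 2.2] rz -0.102
[42.1, -3.6, 2.2] rz -0.102
[42.2, 0.7, 2.2] rz -0.102
[41.9, 5.0, 2.2] rz -0.102
[41.2, 9.2, 2.2] rz -0.102
[40.1, 13.3, 2.2] rz -0.102
[38.5, 17.3, 2.2] rz -0.102
[36.5, 21.2, 2.2] rz -0.102
[34.2, 24.8, 2.2] rz -0.102
```

Call:
step_arm(moves=[{"dp":[40.5,-12,2],"dr":[0,0,-0.102],"fingers":0},{"dp":[41.5,-8,2],"dr":[0,0,-0.102],"fingers":0},{"dp":[42,-3.5,2],"dr":[0,0,-0.102],"fingers":0},{"dp":[42,0.5,2],"dr":[0,0,-0.102],"fingers":0},{"dp":[42,5,2],"dr":[0,0,-0.102],"fingers":0}])

```text
time_s: 0.72
tool_pos: [0.4446, -0.4363, 0.2126]
tool_rot: [180.0, -0.0, 56.0]
force: [0.0, -0.3, -0.3]
grip_width: 0.0869
grasp_force: 0.0
```

Call:
step_arm(moves=[{"dp":[41,9,2],"dr":[0,0,-0.102],"fingers":0},{"dp":[40,13.5,2],"dr":[0,0,-0.102],"fingers":0},{"dp":[38.5,17.5,2],"dr":[0,0,-0.102],"fingers":0},{"dp":[36.5,21,2],"dr":[0,0,-0.102],"fingers":0},{"dp":[34,25,2],"dr":[0,0,-0.102],"fingers":0}])

```text
time_s: 1.35
tool_pos: [0.5986, -0.2926, 0.2026]
tool_rot: [180.0, -0.0, 85.2]
force: [-1.1, -0.5, -0.2]
grip_width: 0.0872
grasp_force: 0.0
```

Call:
step_arm(moves=[{},{},{},{},{}])

```text
validation failed for argument at $.mo...
```

```bash
python3 -c "
from h import *
o=env.get_obs();print(o['time_s'],o['tool_pos'],o['tool_rot'],o['qpos'])
im,m=snap('wrist','w1');print(-m['R'].T@m['t'])
for X in [(.597,-.296,.085),(.597,-.296,0)]: print(proj(m,X))"
```

```text
1.35 [ 0.59857992 -0.29258178  0.20263388] [ 1.79977910e+02 -1.47927066e-02  8.51736047e+01] [ 41.19964001  22.50815033 -23.16490215  81.52424483   8.84432855
  77.74549412  12.91629372]
[ 0.60523031 -0.22478549  0.36506291]
[273.94379815 217.19516788]
[274.44624765 200.54770841]
```

View pics/w1.png

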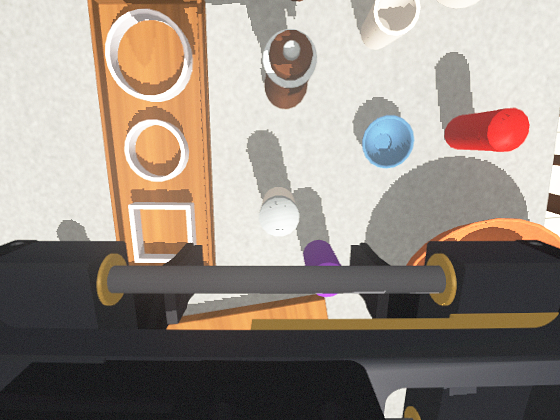

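```bash
python3 -c "
from h import *
m=load('w1')
for n,u,v,z in [('shaker',280,215,.085),('mill',291,48,.145),('large',148,55,.023),('small',156.5,150,.023),('sq',161,231.5,.023)]: print(n,(atz(m,u,v,z)*1000).round(1))"
```

```text
shaker [ 603.1 -294.3   85. ]
mill [ 620.5 -163.6  145. ]
large [ 476.8 -122.9   23. ]
small [ 468.3 -221.6   23. ]
sq [ 456.  -318.2   23. ]
```

Call:
step_arm(moves=[{"dp":[-1.5,3.5,36],"dr":[0,0,0],"fingers":0},{"dp":[0,0,38],"dr":[0,0,0],"fingers":0},{"dp":[0,0,38],"dr":[0,0,0],"fingers":0},{"dp":[0,0,34],"dr":[0,0,0],"fingers":0},{"dp":[0,0,20],"dr":[0,0,0],"fingers":0}])

```text
time_s: 2.02
tool_pos: [0.5998, -0.2956, 0.0346]
tool_rot: [-179.9, -0.1, 84.9]
force: [-1.0, 0.4, -0.2]
grip_width: 0.087
grasp_force: 0.0
```

Call:
step_arm(moves=[{"dp":[0,0,0],"dr":[0,0,0],"fingers":0.4},{"dp":[0,0,0],"dr":[0,0,0],"fingers":0.8},{"dp":[0,0,0],"dr":[0,0,0],"fingers":0.8},{"dp":[0,0,0],"dr":[0,0,0],"fingers":0.8},{"dp":[0,0,0],"dr":[0,0,0],"fingers":0.8}], squeeze=15)

```text
time_s: 2.65
tool_pos: [0.6001, -0.2985, 0.0371]
tool_rot: [180.0, 0.0, 84.7]
force: [-0.9, 0.6, 0.3]
grip_width: 0.0449
grasp_force: 0.0
```

```bash
python3 -c "
from h import *
print(env.get_obs()['force'])
plan([602,-295,90],85.2,2)
plan([467,-222,90],85.2,5)"
```

```text
[-0.93361932  0.62265435  0.31096363]
t 2.65 at [ 600.1 -298.5   37.1] [180.    0.   84.7] grip 44.9 0.0
[1.8, 0.8, -26.5] rz -0.005
[1.8, 0.8, -26.5] rz -0.005
t 2.65 at [ 600.1 -298.5   37.1] [180.    0.   84.7] grip 44.9 0.0
[12.8, -27.9, -10.6] rz -0.002
[12.8, -27.9, -10.6] rz -0.002
[12.9, -27.9, -10.6] rz -0.002
[12.9, -27.9, -10.6] rz -0.002
[13.0, -27.8, -10.6] rz -0.002
```

Call:
step_arm(moves=[{"dp":[3,0,0],"dr":[0,0,0],"fingers":0.8},{"dp":[0,0,0],"dr":[0,0,0],"fingers":0.8},{"dp":[0,0,0],"dr":[0,0,0],"fingers":0.8},{"dp":[0,0,0],"dr":[0,0,0],"fingers":0.8},{"dp":[0,0,0],"dr":[0,0,0],"fingers":0.8}])

```text
time_s: 3.28
tool_pos: [0.6004, -0.2953, 0.0368]
tool_rot: [180.0, 0.0, 84.7]
force: [-0.0, -0.6, 1.8]
grip_width: 0.0398
grasp_force: 15.0
```

Call:
step_arm(moves=[{"dp":[0,0,-25],"dr":[0,0,0],"fingers":0.8},{"dp":[0,0,-30],"dr":[0,0,0],"fingers":0.8},{"dp":[10,-23,-5],"dr":[0,0,0],"fingers":0.8},{"dp":[15,-35,0],"dr":[0,0,0],"fingers":0.8},{"dp":[15,-35,0],"dr":[0,0,0],"fingers":0.8}])

```text
time_s: 3.9
tool_pos: [0.5099, -0.2457, 0.0958]
tool_rot: [-179.9, -0.1, 84.7]
force: [1.4, 0.3, -0.6]
grip_width: 0.0401
grasp_force: 15.0
```

Call:
step_arm(moves=[{"dp":[12,-30,0],"dr":[0,0,0],"fingers":0.8},{"dp":[8,-17.5,0],"dr":[0,0,0],"fingers":0.8},{"dp":[0,0,0],"dr":[0,0,0],"fingers":0.8},{"dp":[0,0,10],"dr":[0,0,0],"fingers":0.8},{"dp":[0,0,0],"dr":[0,0,0],"fingers":0.8}])

```text
time_s: 4.53
tool_pos: [0.4657, -0.2223, 0.0852]
tool_rot: [-179.9, -0.1, 84.7]
force: [-0.5, -0.0, -1.3]
grip_width: 0.0399
grasp_force: 15.0
```

```bash
python3 -c "
from h import *
plan([466,-222.5,60],84.7,1)
im,m=snap('wrist','w2');cv2.imwrite('pics/w2c.png',cv2.resize(im[120:330,110:390,::-1],(800,600),interpolation=cv2.INTER_CUBIC))"
```

```text
t 4.53 at [ 465.7 -222.3   85.2] [-1.799e+02 -1.000e-01  8.470e+01] grip 39.9 15.0
[-0.2, 0.4, 25.2] rz -0.0
```

View pics/w2c.png

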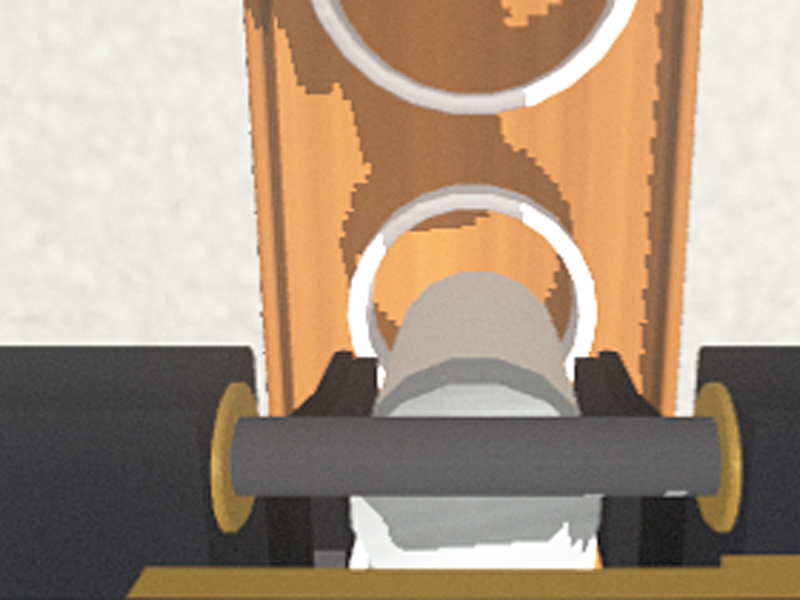

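```bash
python3 -c "
from h import *
m=load('w2')
print(atz(m,278,215.2,.0484)*1000-[0,20.5,0], atz(m,275,184.8,.023)*1000-[0,35,0],atz(m,275.7,226,.023)*1000)"
```

```text
[ 469.51464551 -224.45485852   48.4       ] [ 468.93363789 -221.04204919   23.        ] [ 466.4071682  -218.87876457   23.        ]
```

Call:
step_arm(moves=[{"dp":[3,0,12],"dr":[0,0,0],"fingers":0.8},{"dp":[0,0,14],"dr":[0,0,0],"fingers":0.8},{"dp":[0,0,10],"dr":[0,0,0],"fingers":0.8},{"dp":[0,0,4],"dr":[0,0,0],"fingers":0.8},{"dp":[0,0,2],"dr":[0,0,0],"fingers":0.8}])

```text
time_s: 5.2
tool_pos: [0.4661, -0.2195, 0.0443]
tool_rot: [-180.0, -0.0, 84.7]
force: [-0.5, 0.2, -1.8]
grip_width: 0.0399
grasp_force: 15.0
```

Call:
step_arm(moves=[{"dp":[0,0,1],"dr":[0,0,0],"fingers":0.8},{"dp":[0,0,0.5],"dr":[0,0,0],"fingers":0.8},{"dp":[0,0,0],"dr":[0,0,0],"fingers":0.5},{"dp":[0,0,0],"dr":[0,0,0],"fingers":0.3},{"dp":[0,0,0],"dr":[0,0,0],"fingers":0.3}])

```text
time_s: 5.82
tool_pos: [0.4664, -0.2196, 0.0433]
tool_rot: [180.0, 0.0, 84.7]
force: [-0.3, 0.4, 0.0]
grip_width: 0.0557
grasp_force: 0.0
```

Call:
step_arm(moves=[{"dp":[0,0,-25],"dr":[0,0,0],"fingers":0},{"dp":[0,0,-40],"dr":[0,0,0],"fingers":0},{"dp":[0,0,-50],"dr":[0,0,0],"fingers":0},{"dp":[14,36,-22],"dr":[0,0,0],"fingers":0},{"dp":[14,36,0],"dr":[0,0,0],"fingers":0}])

```text
time_s: 6.45
tool_pos: [0.5427, -0.1991, 0.1833]
tool_rot: [179.7, 0.1, 84.6]
force: [0.6, -0.5, -0.6]
grip_width: 0.0871
grasp_force: 0.0
```

Call:
step_arm(moves=[{"dp":[14,36,0],"dr":[0,0,0],"fingers":0},{"dp":[14,36,0],"dr":[0,0,0],"fingers":0},{"dp":[14,3,0],"dr":[0,0,0],"fingers":0},{"dp":[0,0,0],"dr":[0,0,0],"fingers":0},{"dp":[0,0,0],"dr":[0,0,0],"fingers":0}])

```text
time_s: 7.08
tool_pos: [0.618, -0.1644, 0.1802]
tool_rot: [-180.0, 0.1, 84.6]
force: [-0.8, 0.4, -0.2]
grip_width: 0.0872
grasp_force: 0.0
```

```bash
python3 -c "
from h import *
plan([617,-163,81],84.7,3)
im,m=snap('wrist','w3');print(proj(m,[.617,-.163,.145]),proj(m,[.617,-.163,.1]))"
```

```text
t 7.08 at [ 618.  -164.4  180.2] [-1.80e+02  1.00e-01  8.46e+01] grip 87.2 0.0
[0.4, -0.4, 33.1] rz -0.0
[0.4, -0.4, 33.1] rz -0.0
[0.4, -0.4, 33.1] rz -0.0
[273.28678446 239.36491093] [273.84039588 222.43500227]
```

View pics/w3.png

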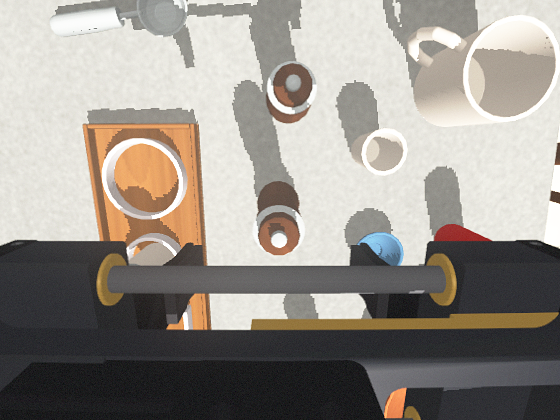

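Call:
step_arm(moves=[{"dp":[0.5,0,28],"dr":[0,0,0],"fingers":0},{"dp":[0,0,30],"dr":[0,0,0],"fingers":0.3},{"dp":[0,0,26],"dr":[0,0,0],"fingers":0.3},{"dp":[0,0,15],"dr":[0,0,0],"fingers":0.4},{"dp":[0,0,0],"dr":[0,0,0],"fingers":0.8}], squeeze=20)

```text
time_s: 7.75
tool_pos: [0.618, -0.1635, 0.0803]
tool_rot: [-179.9, 0.0, 84.6]
force: [0.6, -0.0, 0.1]
grip_width: 0.055
grasp_force: 0.0
```

Call:
step_arm(moves=[{"dp":[0,0,0],"dr":[0,0,0],"fingers":0.8},{"dp":[0,0,0],"dr":[0,0,0],"fingers":0.8},{"dp":[0,0,0],"dr":[0,0,0],"fingers":0.8},{"dp":[0,0,0],"dr":[0,0,0],"fingers":0.8},{"dp":[0,0,0],"dr":[0,0,0],"fingers":0.8}])

```text
time_s: 8.38
tool_pos: [0.62, -0.1632, 0.0825]
tool_rot: [179.9, 0.0, 84.7]
force: [-0.8, 0.1, 5.4]
grip_width: 0.0395
grasp_force: 20.0
```

Call:
step_arm(moves=[{"dp":[0,0,-20],"dr":[0,0,0],"fingers":0.8},{"dp":[0,0,-40],"dr":[0,0,0],"fingers":0.8},{"dp":[-20,-18,-10],"dr":[0,0,0],"fingers":0.8},{"dp":[-34,-30,0],"dr":[0,0,0],"fingers":0.8},{"dp":[-38,-33,0],"dr":[0,0,0],"fingers":0.8}])

```text
time_s: 9.0
tool_pos: [0.5292, -0.247, 0.1517]
tool_rot: [180.0, -0.0, 84.8]
force: [0.3, -1.0, -1.7]
grip_width: 0.0393
grasp_force: 20.0
```

Call:
step_arm(moves=[{"dp":[-38,-33,0],"dr":[0,0,0],"fingers":0.8},{"dp":[-28,-25,0],"dr":[0,0,0],"fingers":0.8},{"dp":[-13.5,-11.5,0],"dr":[0,0,0],"fingers":0.8},{"dp":[0,0,20],"dr":[0,0,0],"fingers":0.8},{"dp":[0,0,10],"dr":[0,0,0],"fingers":0.8}])

```text
time_s: 9.62
tool_pos: [0.4537, -0.3184, 0.1204]
tool_rot: [-180.0, -0.1, 84.8]
force: [1.6, 0.7, -3.1]
grip_width: 0.0394
grasp_force: 20.0
```

```bash
python3 -c "
from h import *
plan([454.5,-320,100],84.7,1)
im,m=snap('wrist','w4');cv2.imwrite('pics/w4c.png',cv2.resize(im[120:330,110:390,::-1],(800,600),interpolation=cv2.INTER_CUBIC))"
```

```text
t 9.62 at [ 453.7 -318.4  120.4] [-1.80e+02 -1.00e-01  8.48e+01] grip 39.4 20.0
[-1.6, 1.0, 20.4] rz 0.001
```

View pics/w4c.png

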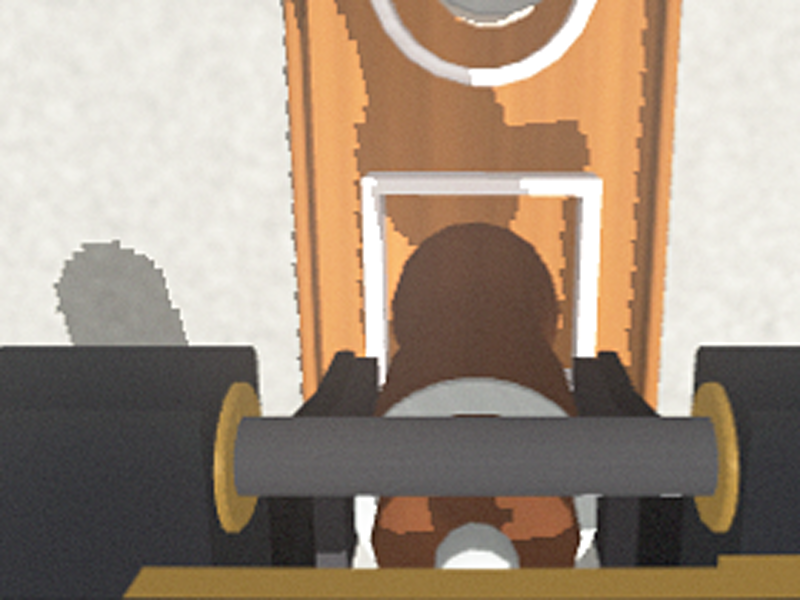

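```bash
python3 -c "
from h import *
m=load('w4'); g=lambda u,v,z:(atz(m,110+u/2.857,120+v/2.857,z)*1000).round(1)
print(g(476,222,.0385)-[0,24,0], g(481,173,.023)-[0,37,0], g(482,30,.09))"
```

```text
[ 456.9 -319.9   38.5] [ 459.6 -320.5   23. ] [ 463.  -243.6   90. ]
```

Call:
step_arm(moves=[{"dp":[0,-0.5,10],"dr":[0,0,0],"fingers":0.8},{"dp":[0,0,10],"dr":[0,0,0],"fingers":0.8},{"dp":[0,0,7],"dr":[0,0,0],"fingers":0.8},{"dp":[0,0,4],"dr":[0,0,0],"fingers":0.8},{"dp":[0,0,0],"dr":[0,0,0],"fingers":0.8}])

```text
time_s: 10.3
tool_pos: [0.4527, -0.3195, 0.0898]
tool_rot: [-180.0, -0.0, 84.7]
force: [0.8, -0.2, -2.9]
grip_width: 0.0397
grasp_force: 20.0
```

Call:
step_arm(moves=[{"dp":[0,0,1],"dr":[0,0,0],"fingers":0.8},{"dp":[0,0,1],"dr":[0,0,0],"fingers":0.8},{"dp":[0,0,0],"dr":[0,0,0],"fingers":0.8},{"dp":[0,0,0],"dr":[0,0,0],"fingers":0.8},{"dp":[0,0,0],"dr":[0,0,0],"fingers":0.8}])

```text
time_s: 10.92
tool_pos: [0.4528, -0.3197, 0.0881]
tool_rot: [180.0, 0.0, 84.7]
force: [0.2, -0.4, -2.7]
grip_width: 0.0392
grasp_force: 20.0
```

Call:
step_arm(moves=[{"dp":[0,0,1],"dr":[0,0,0],"fingers":0.8},{"dp":[0,0,0],"dr":[0,0,0],"fingers":0.8},{"dp":[0,0,0.5],"dr":[0,0,0],"fingers":0.8},{"dp":[0,0,0],"dr":[0,0,0],"fingers":0.8},{"dp":[0,0,0],"dr":[0,0,0],"fingers":0.8}])

```text
time_s: 11.55
tool_pos: [0.453, -0.3199, 0.0875]
tool_rot: [180.0, 0.0, 84.7]
force: [-2.4, 0.6, 5.4]
grip_width: 0.0392
grasp_force: 20.0
```

Contact. Release slowly, then rise.

Call:
step_arm(moves=[{"dp":[0,0,0],"dr":[0,0,0],"fingers":0.5},{"dp":[0,0,0],"dr":[0,0,0],"fingers":0.3},{"dp":[0,0,0],"dr":[0,0,0],"fingers":0.2},{"dp":[0,0,-15],"dr":[0,0,0],"fingers":0.1},{"dp":[0,0,-40],"dr":[0,0,0],"fingers":0.2}])

```text
time_s: 12.18
tool_pos: [0.4516, -0.3188, 0.141]
tool_rot: [-179.8, -0.1, 84.7]
force: [1.3, -0.3, -0.6]
grip_width: 0.0686
grasp_force: 0.0
```

Call:
step_arm(moves=[{"dp":[0,0,-40],"dr":[0,0,0],"fingers":0.4},{"dp":[0,0,-20],"dr":[0,0,0],"fingers":0.5},{"dp":[0,0,0],"dr":[0,0,0],"fingers":0.5},{"dp":[0,0,0],"dr":[0,0,0],"fingers":0.5},{"dp":[0,0,0],"dr":[0,0,0],"fingers":0.5}])

```text
time_s: 12.8
tool_pos: [0.4521, -0.3192, 0.2003]
tool_rot: [-179.9, -0.1, 84.7]
force: [-0.0, 0.6, -0.3]
grip_width: 0.044
grasp_force: 0.0
```

```bash
python3 -c "
from h import *
plan([564.5,151,150],32.9,12)
im,m=snap('top','t1');cv2.imwrite('pics/t1c.png',cv2.resize(im[100:300,100:440,::-1],(800,470),interpolation=cv2.INTER_CUBIC))"
```

```text
t 12.8 at [ 452.1 -319.2  200.3] [-1.799e+02 -1.000e-01  8.470e+01] grip 44.0 0.0
[39.9, 5.7, 4.2] rz 0.075
[40.2, 2.7, 4.2] rz 0.075
[40.3, -0.4, 4.2] rz 0.075
[40.1, -3.4, 4.2] rz 0.075
[39.8, -6.4, 4.2] rz 0.075
[39.2, -9.4, 4.2] rz 0.075
[38.4, -12.3, 4.2] rz 0.075
[37.3, -15.1, 4.2] rz 0.075
[36.1, -17.9, 4.2] rz 0.075
[34.6, -20.6, 4.2] rz 0.075
[33.0, -23.1, 4.2] rz 0.075
[31.2, -25.5, 4.2] rz 0.075
```

View pics/t1c.png

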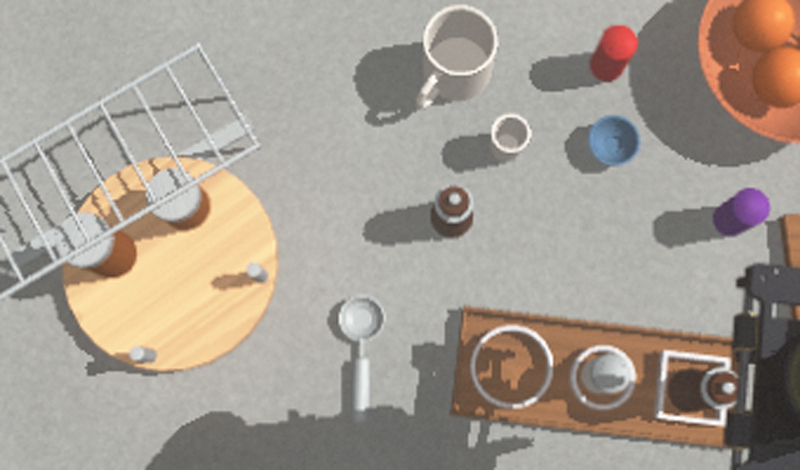

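Call:
step_arm(moves=[{"dp":[40,5.5,2],"dr":[0,0,0.075],"fingers":0.5},{"dp":[40,2.5,4],"dr":[0,0,0.075],"fingers":0.5},{"dp":[40.5,-0.5,4],"dr":[0,0,0.075],"fingers":0.5},{"dp":[40,-3.5,4],"dr":[0,0,0.075],"fingers":0.5},{"dp":[40,-6.5,4],"dr":[0,0,0.075],"fingers":0.5}])

```text
time_s: 13.48
tool_pos: [0.4987, -0.1221, 0.1828]
tool_rot: [-179.9, 0.0, 63.0]
force: [0.4, 0.5, -0.7]
grip_width: 0.0434
grasp_force: 0.0
```

Call:
step_arm(moves=[{"dp":[39,-9.5,4],"dr":[0,0,0.075],"fingers":0.5},{"dp":[38.5,-12,4],"dr":[0,0,0.075],"fingers":0.5},{"dp":[37.5,-15,4],"dr":[0,0,0.075],"fingers":0.5},{"dp":[36,-18,4],"dr":[0,0,0.075],"fingers":0.5},{"dp":[34.5,-20.5,4],"dr":[0,0,0.075],"fingers":0.5}])

```text
time_s: 14.1
tool_pos: [0.5453, 0.0735, 0.1627]
tool_rot: [-180.0, 0.0, 41.5]
force: [-0.2, 0.0, -0.1]
grip_width: 0.0436
grasp_force: 0.0
```

Call:
step_arm(moves=[{"dp":[33,-23,4],"dr":[0,0,0.075],"fingers":0.5},{"dp":[31,-25.5,4],"dr":[0,0,0.075],"fingers":0.5},{"dp":[0,0,0],"dr":[0,0,0],"fingers":0.5},{"dp":[0,0,0],"dr":[0,0,0],"fingers":0.5},{"dp":[0,0,0],"dr":[0,0,0],"fingers":0.5}])

```text
time_s: 14.72
tool_pos: [0.564, 0.1488, 0.1553]
tool_rot: [180.0, 0.1, 33.0]
force: [0.4, -0.5, 0.6]
grip_width: 0.0436
grasp_force: 0.0
```

```bash
python3 -c "
from h import *
plan([564,150.5,62],32.9,3)
im,m=snap('wrist','w5');print(proj(m,[.564,.1505,.085]),proj(m,[.4722,.267,.085]),proj(m,[.5755,.253,.03]))"
```

```text
t 14.72 at [564.  148.8 155.3] [1.8e+02 1.0e-01 3.3e+01] grip 43.6 0.0
[0.3, -0.5, 31.1] rz 0.001
[0.3, -0.5, 31.1] rz 0.001
[0.3, -0.5, 31.1] rz 0.001
[274.06798007 226.75487805] [ 99.20971231 242.06679164] [190.80395783 144.63923102]
```

View pics/w5.png

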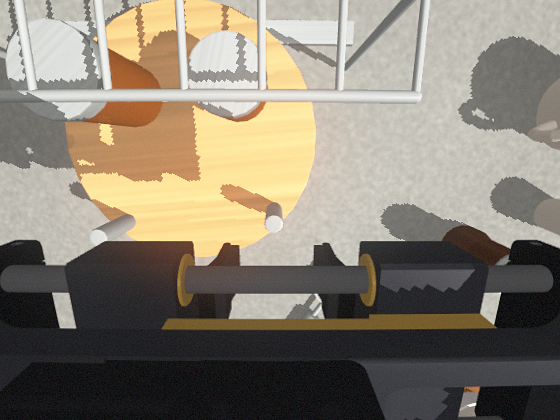

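Call:
step_arm(moves=[{"dp":[0,-1,25],"dr":[0,0,0],"fingers":0.5},{"dp":[0,0,30],"dr":[0,0,0],"fingers":0.5},{"dp":[0,0,25],"dr":[0,0,0],"fingers":0.5},{"dp":[0,0,15],"dr":[0,0,0],"fingers":0.5},{"dp":[0,0,0],"dr":[0,0,0],"fingers":0.7}], squeeze=5)

```text
time_s: 15.4
tool_pos: [0.5628, 0.1506, 0.0597]
tool_rot: [-180.0, 0.1, 33.1]
force: [-0.2, -0.5, 0.0]
grip_width: 0.0393
grasp_force: 0.0
```

Call:
step_arm(moves=[{"dp":[0,0,0],"dr":[0,0,0],"fingers":0.95},{"dp":[0,0,0],"dr":[0,0,0],"fingers":0.95},{"dp":[0,0,0],"dr":[0,0,0],"fingers":0.95},{"dp":[0,0,0],"dr":[0,0,0],"fingers":0.95},{"dp":[0,0,0],"dr":[0,0,0],"fingers":0.95}])

```text
time_s: 16.02
tool_pos: [0.5641, 0.1516, 0.0614]
tool_rot: [180.0, -0.1, 33.1]
force: [-0.8, -1.2, 5.5]
grip_width: 0.0157
grasp_force: 5.0
```

```bash
python3 -c "
from h import *
o=env.get_obs();p=o['tool_pos'][:2]*1000;a=np.deg2rad(32.9);C=np.array([575.5,253]);d=p-C
x=d@[np.cos(a),np.sin(a)];y=d@[-np.sin(a),np.cos(a)];th=np.arctan2(y,x);r=np.hypot(x,y);print(p,r,np.rad2deg(th),o['grip_width'],o['grasp_force'])
st=[1.5,3.5]+[5]*18+[4,2.5,1.5]; t=th
for i,s in enumerate(st):
  n=t-np.deg2rad(s); print([round(r*(np.cos(n)-np.cos(t)),1),round(-r*(np.sin(n)-np.sin(t)),1)],end='\n' if i%5==4 else ' '); t=n
print(np.rad2deg(t)+360)"
```

```text
[564.07464229 151.58335253] 102.05819507917207 -129.3277044310524 0.01574084778267824 4.9999343999661505
[np.float64(-2.0), np.float64(-1.7)] [np.float64(-4.6), np.float64(-4.2)] [np.float64(-6.1), np.float64(-6.5)] [np.float64(-5.5), np.float64(-7.0)] [np.float64(-4.9), np.float64(-7.5)]
[np.float64(-4.2), np.float64(-7.8)] [np.float64(-3.5), np.float64(-8.2)] [np.float64(-2.8), np.float64(-8.5)] [np.float64(-2.0), np.float64(-8.7)] [np.float64(-1.3), np.float64(-8.8)]
[np.float64(-0.5), np.float64(-8.9)] [np.float64(0.3), np.float64(-8.9)] [np.float64(1.1), np.float64(-8.8)] [np.float64(1.8), np.float64(-8.7)] [np.float64(2.6), np.float64(-8.5)]
[np.float64(3.3), np.float64(-8.3)] [np.float64(4.0), np.float64(-7.9)] [np.float64(4.7), np.float64(-7.6)] [np.float64(5.3), np.float64(-7.1)] [np.float64(5.9), np.float64(-6.6)]
[np.float64(5.2), np.float64(-4.9)] [np.float64(3.4), np.float64(-2.9)] [np.float64(2.1), np.float64(-1.7)] 127.67229556894765
```

Call:
step_arm(moves=[{"dp":[-2,-1.7,0],"dr":[0,0,0],"fingers":0.95},{"dp":[-4.6,-4.2,0],"dr":[0,0,0],"fingers":0.95},{"dp":[-6.1,-6.5,0],"dr":[0,0,0],"fingers":0.95},{"dp":[-5.5,-7,0],"dr":[0,0,0],"fingers":0.95},{"dp":[-4.9,-7.5,0],"dr":[0,0,0],"fingers":0.95}])

```text
time_s: 16.65
tool_pos: [0.5285, 0.1614, 0.0604]
tool_rot: [180.0, 0.0, 33.1]
force: [1.5, -0.5, 3.8]
grip_width: 0.0156
grasp_force: 5.0
```

Call:
step_arm(moves=[{"dp":[-4.2,-7.8,0],"dr":[0,0,0],"fingers":0.95},{"dp":[-3.5,-8.2,0],"dr":[0,0,0],"fingers":0.95},{"dp":[-2.8,-8.5,0],"dr":[0,0,0],"fingers":0.95},{"dp":[-2,-8.7,0],"dr":[0,0,0],"fingers":0.95},{"dp":[-1.3,-8.8,0],"dr":[0,0,0],"fingers":0.95}])

```text
time_s: 17.27
tool_pos: [0.4938, 0.1892, 0.0599]
tool_rot: [-180.0, 0.1, 33.1]
force: [-1.0, -1.3, -0.3]
grip_width: 0.0156
grasp_force: 5.0
```

Call:
step_arm(moves=[{"dp":[-0.5,-8.9,0],"dr":[0,0,0],"fingers":0.95},{"dp":[0.3,-8.9,0],"dr":[0,0,0],"fingers":0.95},{"dp":[1.1,-8.8,0],"dr":[0,0,0],"fingers":0.95},{"dp":[1.8,-8.7,0],"dr":[0,0,0],"fingers":0.95},{"dp":[2.6,-8.5,0],"dr":[0,0,0],"fingers":0.95}])

```text
time_s: 17.9
tool_pos: [0.4751, 0.2293, 0.0604]
tool_rot: [-180.0, 0.0, 33.1]
force: [0.3, -1.6, -2.8]
grip_width: 0.0157
grasp_force: 5.0
```

Call:
step_arm(moves=[{"dp":[3.3,-8.3,0],"dr":[0,0,0],"fingers":0.95},{"dp":[4,-7.9,0],"dr":[0,0,0],"fingers":0.95},{"dp":[4.7,-7.6,0],"dr":[0,0,0],"fingers":0.95},{"dp":[5.3,-7.1,0],"dr":[0,0,0],"fingers":0.95},{"dp":[5.9,-6.6,0],"dr":[0,0,0],"fingers":0.95}])

```text
time_s: 18.52
tool_pos: [0.4747, 0.2733, 0.0607]
tool_rot: [180.0, -0.0, 33.1]
force: [-0.2, -1.9, 0.5]
grip_width: 0.0162
grasp_force: 5.0
```

Call:
step_arm(moves=[{"dp":[5.2,-4.9,0],"dr":[0,0,0],"fingers":0.95},{"dp":[3.4,-2.9,0],"dr":[0,0,0],"fingers":0.95},{"dp":[2.1,-1.7,0],"dr":[0,0,0],"fingers":0.95},{"dp":[0,0,0],"dr":[0,0,0],"fingers":0.8},{"dp":[0,0,0],"dr":[0,0,0],"fingers":0.6}])

```text
time_s: 19.15
tool_pos: [0.4783, 0.2865, 0.0607]
tool_rot: [180.0, -0.0, 33.1]
force: [-0.2, -0.6, 0.2]
grip_width: 0.0217
grasp_force: 0.0
```

Call:
step_arm(moves=[{"dp":[0,0,0],"dr":[0,0,0],"fingers":0.5},{"dp":[0,0,0],"dr":[0,0,0],"fingers":0.3},{"dp":[0,0,-20],"dr":[0,0,0],"fingers":0},{"dp":[-10,0,-40],"dr":[0,0,0],"fingers":0},{"dp":[-20,10,-40],"dr":[0,0,0],"fingers":0}])

```text
time_s: 19.77
tool_pos: [0.4581, 0.263, 0.1629]
tool_rot: [-179.9, -0.1, 33.2]
force: [0.3, -0.6, 0.1]
grip_width: 0.0695
grasp_force: 0.0
```

```bash
python3 -c "
from h import *
o=env.get_obs();print(o['time_s'],o['tool_pos'],o['tool_rot'])
im,m=snap('top','t2');cv2.imwrite('pics/t2c.png',cv2.resize(im[110:300,50:250,::-1],(632,600),interpolation=cv2.INTER_CUBIC))"
```

```text
19.775 [0.45814262 0.26295556 0.1629345 ] [-1.79940182e+02 -8.30916177e-02  3.32373511e+01]
```

View pics/t2c.png

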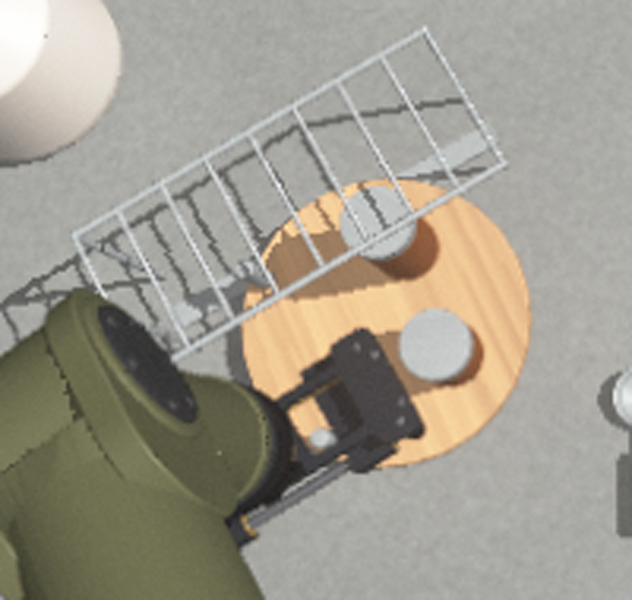

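```bash
python3 - <<'E'
from h import *
m=load('top0');a=np.deg2rad(32.9)
for n,u,v,z in[('sq',437,345,.1),('tall',379,224,.135)]:
    p=atz(m,50+u/3.16,110+v/3.158,z)[:2]*1000; d=p-[575.5,253]; x=d@[np.cos(a),np.sin(a)];y=d@[-np.sin(a),np.cos(a)]
    print(n,p.round(1),'stand',round(x,1),round(y,1),np.hypot(x,y).round(1),np.rad2deg(np.arctan2(y,x)))
E
```

```text
sq [548.9 194.7] stand -54.0 -34.5 64.1 -147.46945878351718
tall [634.4 236.1] stand 40.3 -46.2 61.3 -48.91414956602119
```

Call:
step_arm(moves=[{"dp":[8,25,0],"dr":[0,0,0],"fingers":0},{"dp":[13,35,0],"dr":[0,0,0],"fingers":0},{"dp":[12,30,0],"dr":[0,0,0],"fingers":0},{"dp":[6,16.5,0],"dr":[0,0,0],"fingers":0},{"dp":[0,0,0],"dr":[0,0,0],"fingers":0}])

```text
time_s: 20.45
tool_pos: [0.55, 0.1925, 0.1596]
tool_rot: [-179.9, 0.1, 33.0]
force: [0.1, 0.0, -0.4]
grip_width: 0.0868
grasp_force: 0.0
```

```bash
python3 -c "
from h import *
plan([549,195,50],33.2,1)
im,m=snap('wrist','w6');print(proj(m,[.549,.195,.1]));cv2.imwrite('pics/w6.png',im[:,:,::-1])"
```

```text
t 20.45 at [550.  192.5 159.6] [-1.799e+02  1.000e-01  3.300e+01] grip 86.8 0.0
[0.5, -2.7, 109.6] rz -0.004
[272.50286829 230.89538408]
```

View pics/w6.png

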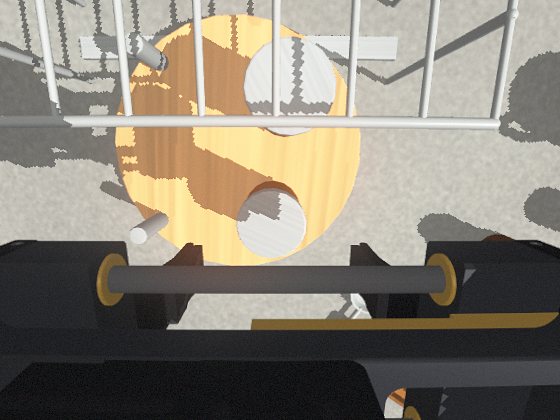

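Call:
step_arm(moves=[{"dp":[3.5,-3,25],"dr":[0,0,0],"fingers":0},{"dp":[0,0,32],"dr":[0,0,0],"fingers":0},{"dp":[0,0,28],"dr":[0,0,0],"fingers":0.1},{"dp":[0,0,17],"dr":[0,0,0],"fingers":0.2},{"dp":[0,0,7],"dr":[0,0,0],"fingers":0.3}], squeeze=20)

```text
time_s: 21.12
tool_pos: [0.5497, 0.1989, 0.0509]
tool_rot: [-180.0, 0.1, 33.2]
force: [-0.2, -0.1, -0.4]
grip_width: 0.0671
grasp_force: 0.0
```

Call:
step_arm(moves=[{"dp":[0,0,0],"dr":[0,0,0],"fingers":0.6},{"dp":[0,0,0],"dr":[0,0,0],"fingers":0.6},{"dp":[0,0,0],"dr":[0,0,0],"fingers":0.6},{"dp":[0,0,0],"dr":[0,0,0],"fingers":0.6},{"dp":[0,0,0],"dr":[0,0,0],"fingers":0.6}])

```text
time_s: 21.75
tool_pos: [0.5511, 0.1983, 0.0521]
tool_rot: [180.0, -0.0, 33.1]
force: [-0.5, 0.3, 2.3]
grip_width: 0.0556
grasp_force: 20.0
```

Call:
step_arm(moves=[{"dp":[0,0,-12],"dr":[0,0,0],"fingers":0.6},{"dp":[0,0,-25],"dr":[0,0,0],"fingers":0.6},{"dp":[0,0,-28],"dr":[0,0,0],"fingers":0.6},{"dp":[0,0,-15],"dr":[0,0,0],"fingers":0.6},{"dp":[0,0,0],"dr":[0,0,0],"fingers":0.6}])

```text
time_s: 22.38
tool_pos: [0.5513, 0.1985, 0.1327]
tool_rot: [179.9, -0.1, 33.1]
force: [-0.1, -0.2, -1.9]
grip_width: 0.0554
grasp_force: 20.0
```

```bash
python3 -c "
from h import *
plan([474,-122.5,120],84.7,10)"
```

```text
t 22.38 at [551.3 198.5 132.7] [ 1.799e+02 -1.000e-01  3.310e+01] grip 55.4 20.0
[-24.0, 22.7, 1.3] rz -0.09
[-25.9, 20.4, 1.3] rz -0.09
[-27.7, 18.0, 1.3] rz -0.09
[-29.2, 15.4, 1.3] rz -0.09
[-30.5, 12.8, 1.3] rz -0.09
[-31.5, 10.0, 1.3] rz -0.09
[-32.2, 7.1, 1.3] rz -0.09
[-32.8, 4.2, 1.3] rz -0.09
[-33.0, 1.2, 1.3] rz -0.09
[-33.0, -1.8, 1.3] rz -0.09
```

Call:
step_arm(moves=[{"dp":[-24,22.5,1],"dr":[0,0,-0.09],"fingers":0.6},{"dp":[-26,20.5,1],"dr":[0,0,-0.09],"fingers":0.6},{"dp":[-27.5,18,1],"dr":[0,0,-0.09],"fingers":0.6},{"dp":[-29,15.5,1],"dr":[0,0,-0.09],"fingers":0.6},{"dp":[-30.5,13,1],"dr":[0,0,-0.09],"fingers":0.6}])

```text
time_s: 23.0
tool_pos: [0.511, 0.0366, 0.1252]
tool_rot: [-179.9, 0.1, 59.1]
force: [-0.2, 0.2, -1.6]
grip_width: 0.0557
grasp_force: 20.0
```

Call:
step_arm(moves=[{"dp":[-31.5,10,1],"dr":[0,0,-0.09],"fingers":0.6},{"dp":[-32,7,1],"dr":[0,0,-0.09],"fingers":0.6},{"dp":[-33,4,1],"dr":[0,0,-0.09],"fingers":0.6},{"dp":[-33,1,1],"dr":[0,0,-0.09],"fingers":0.6},{"dp":[-33,-2,1],"dr":[0,0,-0.09],"fingers":0.6}])

```text
time_s: 23.62
tool_pos: [0.4717, -0.1234, 0.1203]
tool_rot: [-179.9, -0.0, 84.8]
force: [0.7, -0.4, -1.3]
grip_width: 0.0554
grasp_force: 20.0
```

```bash
python3 -c "
from h import *
plan([474,-122.5,65],84.7,3)"
```

```text
t 23.62 at [ 471.7 -123.4  120.3] [-179.9   -0.    84.8] grip 55.4 20.0
[0.4, 0.7, 18.4] rz 0.001
[0.4, 0.7, 18.4] rz 0.001
[0.4, 0.7, 18.4] rz 0.001
```

Call:
step_arm(moves=[{"dp":[1,2,18],"dr":[0,0,0],"fingers":0.6},{"dp":[0,0,22],"dr":[0,0,0],"fingers":0.6},{"dp":[0,0,16],"dr":[0,0,0],"fingers":0.6},{"dp":[0,0,0],"dr":[0,0,0],"fingers":0.6},{"dp":[0,0,0],"dr":[0,0,0],"fingers":0.6}])

```text
time_s: 24.25
tool_pos: [0.4756, -0.1214, 0.0658]
tool_rot: [180.0, -0.0, 84.7]
force: [1.1, -0.7, -1.5]
grip_width: 0.0552
grasp_force: 20.0
```

```bash
python3 -c "
from h import *
plan([474,-122.5,27],84.7,3)
im,m=snap('wrist','w7');t,_=snap('top','t3')
a=cv2.resize(im[130:330,130:380,::-1],(400,320));b=cv2.resize(t[210:310,280:430,::-1],(400,267),interpolation=cv2.INTER_CUBIC)
cv2.imwrite('pics/w7c.png',np.vstack([a,b]))"
```

```text
t 24.25 at [ 475.6 -121.4   65.8] [180.   -0.   84.7] grip 55.2 20.0
[-0.4, -0.5, 12.9] rz 0.0
[-0.4, -0.5, 12.9] rz 0.0
[-0.4, -0.5, 12.9] rz 0.0
```

View pics/w7c.png

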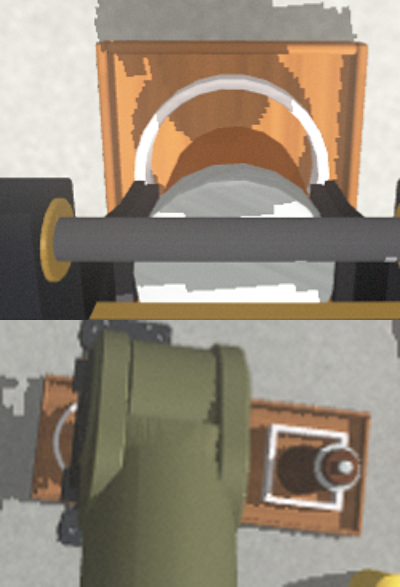

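```bash
python3 -c "
from h import *
m=load('w7'); g=lambda u,v,z:(atz(m,130+u/1.6,130+v/1.6,z)*1000).round(1)
print(g(236,126,.0438)-[2.6,28,0], g(230.5,74,.023)-[4.2,45,0])"
```

```text
[ 477.2 -123.1   43.8] [ 474.9 -121.4   23. ]
```

Call:
step_arm(moves=[{"dp":[1.5,-2,11],"dr":[0,0,0],"fingers":0.6},{"dp":[0,0,12],"dr":[0,0,0],"fingers":0.6},{"dp":[0,0,9],"dr":[0,0,0],"fingers":0.6},{"dp":[0,0,4],"dr":[0,0,0],"fingers":0.6},{"dp":[0,0,0],"dr":[0,0,0],"fingers":0.6}])

```text
time_s: 24.98
tool_pos: [0.473, -0.1199, 0.0291]
tool_rot: [-180.0, -0.0, 84.7]
force: [-0.2, 0.2, -1.9]
grip_width: 0.0552
grasp_force: 20.0
```

Call:
step_arm(moves=[{"dp":[0,0,1],"dr":[0,0,0],"fingers":0.6},{"dp":[0,0,0],"dr":[0,0,0],"fingers":0.6},{"dp":[0,0,1],"dr":[0,0,0],"fingers":0.6},{"dp":[0,0,0],"dr":[0,0,0],"fingers":0.6},{"dp":[0,0,0],"dr":[0,0,0],"fingers":0.6}])

```text
time_s: 25.6
tool_pos: [0.4733, -0.1201, 0.0276]
tool_rot: [180.0, 0.0, 84.7]
force: [-0.8, 0.1, -1.9]
grip_width: 0.0553
grasp_force: 20.0
```

Call:
step_arm(moves=[{"dp":[0,0,1],"dr":[0,0,0],"fingers":0.6},{"dp":[0,0,0],"dr":[0,0,0],"fingers":0.6},{"dp":[0,0,0.5],"dr":[0,0,0],"fingers":0.6},{"dp":[0,0,0],"dr":[0,0,0],"fingers":0.6},{"dp":[0,0,0],"dr":[0,0,0],"fingers":0.6}])

```text
time_s: 26.22
tool_pos: [0.4736, -0.1203, 0.027]
tool_rot: [180.0, 0.0, 84.7]
force: [-2.2, 0.3, 8.3]
grip_width: 0.0552
grasp_force: 20.0
```

Call:
step_arm(moves=[{"dp":[0,0,0],"dr":[0,0,0],"fingers":0.4},{"dp":[0,0,0],"dr":[0,0,0],"fingers":0.2},{"dp":[0,0,0],"dr":[0,0,0],"fingers":0},{"dp":[0,0,-10],"dr":[0,0,0],"fingers":0},{"dp":[0,0,-30],"dr":[0,0,0],"fingers":0}])

```text
time_s: 26.85
tool_pos: [0.472, -0.1196, 0.0656]
tool_rot: [-179.8, -0.1, 84.7]
force: [0.7, -0.5, 0.0]
grip_width: 0.0843
grasp_force: 0.0
```

Call:
step_arm(moves=[{"dp":[0,0,-50],"dr":[0,0,0],"fingers":0},{"dp":[0,0,-50],"dr":[0,0,0],"fingers":0},{"dp":[45,0,-20],"dr":[0,0,0],"fingers":0},{"dp":[50,0,0],"dr":[0,0,0],"fingers":0},{"dp":[40,0,0],"dr":[0,0,0],"fingers":0}])

```text
time_s: 27.48
tool_pos: [0.4861, 0.0165, 0.1872]
tool_rot: [179.9, 0.0, 84.7]
force: [0.4, -0.4, 0.2]
grip_width: 0.0869
grasp_force: 0.0
```

```bash
python3 -c "
from h import *
o=env.get_obs();print(o['time_s'],o['tool_pos'],o['grip_width'])
t,_=snap('top','t4');s,_=snap('side','s4')
b=cv2.resize(t[110:300,100:440,::-1],(537,300),interpolation=cv2.INTER_CUBIC);c=cv2.resize(s[120:340,120:440,::-1],(436,300),interpolation=cv2.INTER_CUBIC)
b=np.hstack([b,np.zeros((300,0,3),np.uint8)]);c=cv2.copyMakeBorder(c,0,0,0,101,cv2.BORDER_CONSTANT)
cv2.imwrite('pics/f.png',np.vstack([b,c]))"
```

```text
27.475 [0.486099   0.01649684 0.18721698] 0.0868831876201297
```

View pics/f.png

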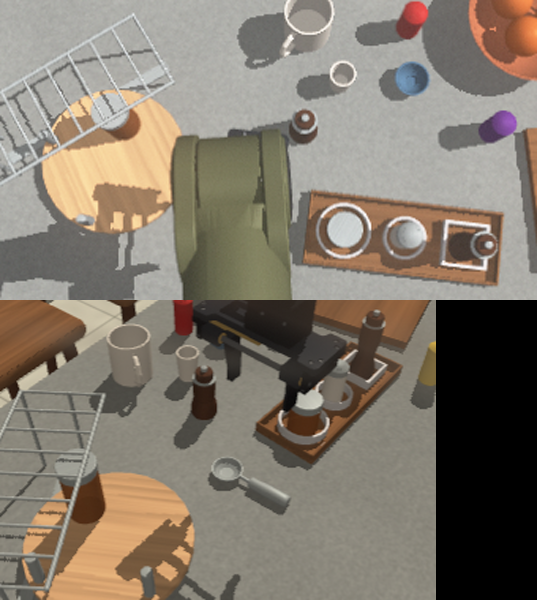

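```bash
python3 -c "
from h import *
m=load('top0')
for u,v,z in[(346,229,.075),(410,234,.09),(484,245,.15),(304,118,.105)]: print((atz(m,100+u/1.579,110+v/1.579,z)*1000).round(1))"
```

```text
[ 472.6 -122.9   75. ]
[ 466.6 -219.    90. ]
[ 450.6 -314.6  150. ]
[638.6 -53.9 105. ]
```

```bash
python3 -c "
from cell import env
print(env.sign_off())"
```

```text
the job is handed in; nothing more can be done
None
```

I handed the job in at 27.6 s: the squat jar is in the large ring, the shaker in the small ring and the tall mill in the square frame, all released and looking upright in the final pictures, with the tall jar still standing on the turntable and the short mill where it was. The hand-in returned no verdict.

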